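# Add the third tin to the ratchet tin rail

### The job

Put the loose tin away in the tin rail without picking anything up: with a fingertip press down the orange release on the sliding jaw and, keeping it down, push the jaw back to the far end of its bar. Then push the loose tin across the worktop into the free place between the other tins and the jaw, right back to the bar, and push the jaw up again until the three tins stand snug in a row. Lift and tip nothing, and leave the timer and the squeezer where they stand.

Things in the scene. Friction and masses are not known exactly. Their poses are not given: they have to be found in the camera images.
- tin_rail: Rail that keeps tins in a row, fixed to the worktop: silver bar with teeth on top (14 mm wide, 24 to 46 mm above the worktop), fixed cheek at its right end, sliding jaw, foot (50 mm high) at y 368-396 mm. Origin: on the worktop under the bar's middle line, level with the fixed cheek's inner face. y runs along the bar away from that cheek (to the robot's left), x away from the robot. Tins stand before the bar.
- fixed_cheek (a point): Middle of the inner face of the fixed grey cheek, 27 mm above the worktop, 45 mm in front of the bar's middle line. Axes as the rail's. Both cheeks are 50 mm high, 7 mm thick and reach forward to rail x = -95 mm, noses bent slightly outward.
- jaw (a joint): Slide of the jaw along the bar, m; grows away from the fixed cheek. Gap between the cheeks = 0.175 m + this. Range -0.06 to 0.115 (far end, gap 290 mm). Friction about 2.5 N. The ratchet (8 mm pitch) lets it go away from the fixed cheek only while the release is pressed; towards it, it clicks along with about 3 to 6 N.
- release (a joint): Orange release lever on the jaw, rad: 0 up, 0.30 fully down. The pawl clears the teeth above about 0.17; a proper press is over 0.20. Springs up when let go (3 N at the pad at first, 6 N fully down, up to 10 N if the pawl is jammed on a tooth); the jaw is then held again, with up to 8 mm of play. Unpressed it rests at 0 to 0.16, as its pawl stands on the teeth.
- release_pad (a point): Middle of the top of the orange thumb pad on the lever (26 mm in rail x, 30 mm in rail y), 68 mm above the worktop over the bar when up, 20 mm outward (rail +y) of the jaw's inner face. Goes down about 6.5 mm when fully pressed. Axes as the rail's when up.
- thumb_stop (a point): Middle of the face of the grey upright thumb stop that looks to the pad; fixed to the jaw, 33 mm wide in rail x, 14 mm thick, from 71 to 87 mm above the worktop, 16 mm outward (rail +y) of the pad's middle. A fingertip on the pad can push the jaw outward against it. Axes as the rail's.
- jaw_face (a point): Middle of the inner face of the sliding cheek (towards the tins), 27 mm above the worktop, 45 mm in front of the bar's middle line. Axes as the rail's.
- jaw_back (a point): Middle of the outer face of the sliding cheek, 27 mm above the worktop: push here to move the jaw towards the tins. A flange under 8 mm high sticks out 7 mm at its foot. The jaw's carriage (rail x -18 to +18 mm, up to 87 mm high) starts 27 mm behind this point and runs 69 mm outward.
- flat_tin_mid (a point): Centre (20 mm above the worktop) of the flat tin with a dark blue label and a pull ring, 86 mm across, 40 mm high, about 0.23 kg. At the start two of the three tins stand in the rail and the third, any of them, stands loose in front of it. z up.
- tomato_tin_mid (a point): Centre (29 mm above the worktop) of the green tin with tomatoes on it, 75 mm across, 58 mm high, under 0.5 kg. In the rail or loose in front. z up.
- peach_tin_mid (a point): Centre (29 mm above the worktop) of the dark blue tin with peaches on it, 76 mm across, 58 mm high, under 0.5 kg. In the rail or loose in front. z up.
- timer: Round white and grey kitchen timer, 60 mm across, 41 mm high, on the left in front; leave alone. Origin under its centre.
- squeezer: Orange citrus squeezer, 66 mm across, 45 mm high, on the right in front; leave alone. Origin under its centre.
Not all that is in view belongs to the job. What is shaped like the part that bears tomato_tin_mid but purple or turquoise is not meant.

How it is judged:
On the way, in this order (a step that is already met when the one before it is completed fails the run):
1. the release is pressed down (value of joint release above 0.2 rad), for 0.1 s.
2. the jaw is pushed back to the far end of its bar (within 10 mm) (value of joint jaw above 0.105 m), for 0.1 s.
3. all three tins stand between the cheeks, close to the bar (x of each of flat_tin_mid, tomato_tin_mid, peach_tin_mid in the frame of tin_rail above -0.068 m and y of each of flat_tin_mid, tomato_tin_mid, peach_tin_mid in the frame of tin_rail above 0.03 m and y of each of flat_tin_mid, tomato_tin_mid, peach_tin_mid in the frame of jaw_face below -0.03 m), for 0.2 s.
At the end, for the whole second after the job is handed in: All three tins stand upright on the worktop between the two cheeks, each centre no more than 68 mm in front of the bar's middle line, and the jaw is pushed up so far that the gap between the cheeks is under 251 mm (the three tins take 237 mm, so at most about 14 mm of play in all) (all of step 3 and value of joint jaw below 0.076 m and angle between each of flat_tin_mid, tomato_tin_mid, peach_tin_mid's own z axis and vertical below 0.1 rad and height (world z) of flat_tin_mid between 0.015 and 0.025 m and height (world z) of tomato_tin_mid between 0.024 and 0.034 m and height (world z) of peach_tin_mid between 0.024 and 0.034 m); the robot touches nothing.
It fails at once if a tin is lifted off the worktop (8 mm) or tipped (0.25 rad) (height (world z) of flat_tin_mid above 0.028 m or height (world z) of any of tomato_tin_mid, peach_tin_mid above 0.037 m or angle between any of flat_tin_mid, tomato_tin_mid, peach_tin_mid's own z axis and vertical above 0.25 rad).
It fails at once if the timer or the squeezer is moved by more than 20 mm (distance of any of timer, squeezer from where it was at the start of the episode above 0.02 m).
It also fails if it takes over 72 s, if anything falls off the work surface, if the arm or the gripper's body presses on something with over 40 N, if the wrist force passes 120 N, or if a joint passes its speed limit or range.

### The arm

A 7-joint arm with a two-finger parallel gripper is mounted at the origin on a cart in front of the work surface, level with it; the furniture and walls round the work are solid. World frame = base frame: x ahead of the robot, y to its left, z up, the work surface at z = 0. Lengths are in m, angles in rad, forces in N, time in s.
With the tool pointing down it reaches from about 0.425 to 0.875 m from the base axis. Payload 4.7 kg.
Tool frame: the origin (TCP) lies at the very end of the fingers, on their centre line; the grasp point (between the pads) lies 19 mm behind it; z points along the fingers, y is the line along which they close (so a half turn about z gives the same grasp; the last joint's range is limited). The gripper opens to 87 mm and grips with 3 to 60 N. Pads are 19 mm wide; open, the fingers measure 117 mm over their backs; the gripper's body (75 mm by 190 mm) begins 51 mm behind the grasp point.
Start: joints at [1.222, 0.321, -0.07, 1.45, 0.023, 1.371, -0.057], TCP at [0.231, -0.608, 0.223] pointing down, gripper open.
Joint ranges: [-2.86, 2.86], [-0.3, 2.09], [-1.38, 1.24], [0.06, 2.45], [-1.56, 4.7], [0.09, 2.05], [-2.69, 2.69]. Speed limits (rad/s): [2.57, 2.57, 3.14, 3.14, 3.14, 3.14, 3.14].

### API

Orientations are given as a rotation vector (axis times angle).
In Python, from bench import ctrl, get_image, job gives the robot as it stands.
- The arm moves only by the shell command python3 -m crank 'ROWS' [FORCE]. ROWS is JSON, a list that holds one entry, the list of rows, each a list of 5 numbers: the shift along the tool's x, y, z in mm, then the turn about the tool's z in rad, then the closure, from -1 (fully open) to 1 (shut), so that 0 is half open. A call has 1 to 10 rows; each row shifts and turns the commanded pose from where the row before left it, along the tool's axes as they then stand; what a row does not reach is not made up. A row lasts 1/12 s, in which the tool goes at most 41.7 mm and 7.16 degrees, less where a joint would pass 70% of its speed; a pose out of reach is approached as far as the arm can. A call with a gripper value outside its range is refused whole. The fingers move at their own pace and stop on an object; FORCE is the grip in N (left out, the last holds). Time passes only in rows, so rows that do not move let the fingers close. It gives the time, the measured TCP pose, the force, the opening and the grip force at its end, in the units of the state.
- ctrl.get_state(): the state, without advancing time (a new reading comes with each control period).
- get_image(name): name is "scene" or "top" or "wrist"; returns a dict with "pixels" (420x560x3 uint8, red, green, blue), "fx", "fy", "cx", "cy" (pixels), "T" (4x4, takes a point from camera to world coordinates); the wrist camera has in their place "T_tool_cam" (4x4, takes a point from camera to tool coordinates, whose origin is the TCP and whose axes are the flange's). Camera axes: x right, y down, z forward; pixel columns grow to the right and rows downward; lengths in m; the calibration is good to about 2 mm. A picture is of the moment at which its call begins: read the wrist's pose just before it. There is no depth.
- job.close_job(): hands the job in; it is judged then, once.
The state is a dict: "time": time; "joint_positions": joint angles; "qd": joint speeds; "joint_torque": joint torques, N m; "position": TCP position; "tool_rot": TCP orientation; "ft_force": force on the tool from outside, world axes, zero at the start; "torque": the same for the moment, N m; "grip_width": opening from 0.0 (shut) to 1.0 (fully open); "grip_force": force on a finger pad.
Only numpy, scipy, OpenCV 4.12 (cv2) and the standard library are available. Lean on these libraries where they do the work, as an engineer would, in place of code of your own. Each camera call takes 0.05 s, during which the arm holds its last target. There are 200 camera calls.

## Working session

There is one attempt and no reset: what is moved stays moved. The work goes in short steps, Python scripts to look and compute and a shell command to move; the robot and the scene stay as the last step left them, time stands still between calls to the robot, and variables do not carry over. Pictures are saved under pics/ and viewed, at most 10 in all, crops included, and the job is handed in when it is done.

```bash
ls; mkdir -p pics
cat > h.py <<'E'
import numpy as np, cv2
from bench import ctrl, get_image, job
from scipy.spatial.transform import Rotation as R
def snap(n,f):
    im=get_image(n); cv2.imwrite('pics/'+f,np.array(im['pixels'])[:,:,::-1]); return im
def ray(im,u,v,z,T=None):
    T=np.array(im['T']) if T is None else T
    d=T[:3,:3]@np.array([(u-im['cx'])/im['fx'],(v-im['cy'])/im['fy'],1]); o=T[:3,3]
    return o+d*(z-o[2])/d[2]
def proj(im,p):
    T=np.linalg.inv(np.array(im['T'])); q=T[:3,:3]@np.array(p)+T[:3,3]
    return im['fx']*q[0]/q[2]+im['cx'],im['fy']*q[1]/q[2]+im['cy']
E
python3 - <<'E'
from h import *
import pickle
s=ctrl.get_state(); print(s)
for n in('top','scene'):
    im=snap(n,n+'0.png'); pickle.dump(im,open(n+'.pkl','wb')); print(n,im['fx'],im['cx'],im['cy'],np.round(im['T'],3).tolist())
E
```

```text
pics
{'time': 0.0, 'joint_positions': array([ 1.22210244,  0.32182757, -0.07004479,  1.45169028,  0.02263011,
        1.37079374, -0.05690084]), 'qd': array([-1.18594982e-03,  2.44438423e-03,  1.29955157e-03, -1.28776798e-05,
        3.09635102e-03,  7.99158262e-04,  7.83242864e-04]), 'joint_torque': array([-3.88403450e-04, -4.91290784e+01, -4.04214514e-01, -3.12531745e+01,
       -6.38861535e-02,  4.37074690e-02,  1.57097834e-04]), 'position': array([ 0.23039779, -0.60719803,  0.22145057]), 'tool_rot': array([-3.08820774e+00, -5.66414821e-01,  7.63924875e-04]), 'ft_force': array([ 0.54650422,  0.09886734, -0.15859   ]), 'torque': array([ 0.01280876, -0.01388008, -0.03643073]), 'grip_force': 0.0, 'grip_width': 0.9986219537441344}
top 415.7702129981607 275.3615821502956 209.78503586707336 [[-0.001, -0.993, 0.114, 0.47], [-1.0, 0.002, 0.009, -0.026], [-0.009, -0.114, -0.993, 0.935], [0.0, 0.0, 0.0, 1.0]]
scene 467.72818031677775 278.6247522778137 206.81591077394737 [[-0.745, -0.469, 0.475, 0.063], [-0.667, 0.53, -0.524, 0.54], [-0.006, -0.707, -0.707, 0.842], [0.0, 0.0, 0.0, 1.0]]
```

View pics/top0.png

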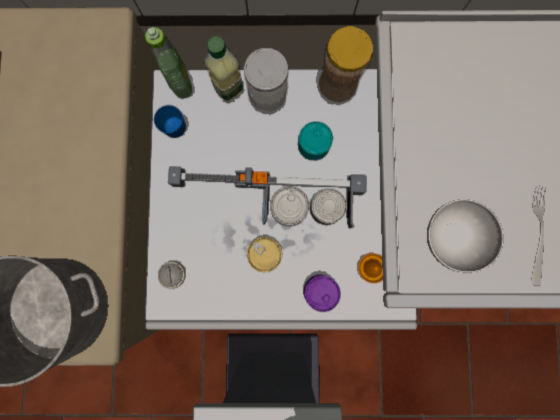

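View pics/scene0.png

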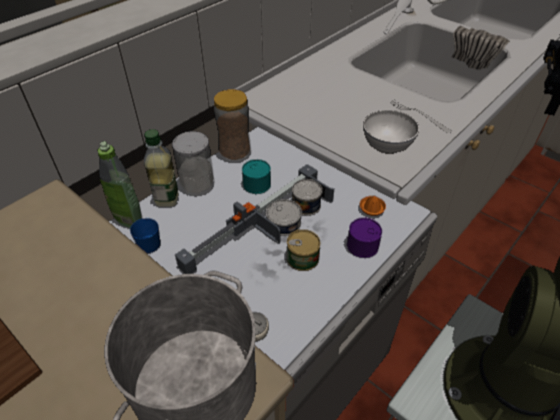

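Top view: the loose tin (gold lid) is at (264,254). The flat tin (290,206) and another tin (328,206) stand in the rail, and the orange pad is near (258,178). The foot is at (176,176), the timer at (171,275) and the squeezer at (372,268). The same-shaped purple (322,293) and turquoise (315,140) tins are decoys. Next is one enlarged crop, plus measurements.

Run:
```python
from h import *
import pickle
t=pickle.load(open('top.pkl','rb')); s=pickle.load(open('scene.pkl','rb'))
a=np.array(t['pixels'])[:,:,::-1][150:300,150:400]; b=np.array(s['pixels'])[:,:,::-1][160:280,160:360]
a=cv2.resize(a,(700,420),interpolation=3)[:300]; 
c=np.vstack([cv2.resize(np.array(t['pixels'])[:,:,::-1][160:235,150:390],(800,250),interpolation=2),cv2.resize(b[0:88*1+30],(590,348),interpolation=2) if 0 else cv2.copyMakeBorder(cv2.resize(b,(580,348),interpolation=2),0,0,0,220,0)])
cv2.imwrite('pics/c1.png',c)
img=np.array(t['pixels']);hsv=cv2.cvtColor(img,cv2.COLOR_RGB2HSV)
m=cv2.inRange(hsv,(3,150,120),(20,255,255)); n,l,st,ce=cv2.connectedComponentsWithStats(m)
for i in range(1,n):
  if st[i,4]>15: print('orange',st[i],ce[i])
g=cv2.medianBlur(cv2.cvtColor(img,cv2.COLOR_RGB2GRAY),3)
for c in cv2.HoughCircles(g,cv2.HOUGH_GRADIENT,1,20,param1=100,param2=14,minRadius=10,maxRadius=24)[0]:
  if 150<c[0]<390 and 160<c[1]<320: print(np.round(c,1),[np.round(ray(t,c[0],c[1],z)[:2],3).tolist() for z in(.04,.058)],'r@.058',round(c[2]/t['fx']*(.935-.058),4))
for n,u,v,z in [('foot',176,176,.05),('fixed post',359,184,.05),('pad',262,178,.068),('bar L',240,180,.046),('bar R',350,183,.046),('cheek fixed nose',351,226,.05),('jaw nose',265,221,.05),('jaw face top',268,190,.05),('stop',249,178,.087)]:
  print(n,np.round(ray(t,u,v,z),3))
```

```text
orange [356  28  14  10  17] [362.23529412  31.29411765]
orange [252 172  15  12 163] [259.44171779 177.39263804]
orange [240 174   5   7  32] [242.0625  177.09375]
orange [358 254  25  29 397] [370.77581864 268.08816121]
[289.5 205.5  16.7] [[0.582, -0.049], [0.58, -0.049]] r@.058 0.0352
[327.5 205.5  18.8] [[0.582, -0.131], [0.58, -0.129]] r@.058 0.0397
[264.5 252.5  17.9] [[0.481, 0.005], [0.481, 0.004]] r@.058 0.0378
[322.5 293.5  17.4] [[0.394, -0.118], [0.396, -0.116]] r@.058 0.0367
[171.5 273.5  14.1] [[0.436, 0.203], [0.437, 0.199]] r@.058 0.0297
[371.5 265.5  14.9] [[0.453, -0.223], [0.453, -0.219]] r@.058 0.0314
foot [0.646 0.197 0.05 ]
fixed post [ 0.627 -0.199  0.05 ]
pad [0.637 0.01  0.068]
bar L [0.637 0.058 0.046]
bar R [ 0.63  -0.18   0.046]
cheek fixed nose [ 0.537 -0.18   0.05 ]
jaw nose [0.548 0.004 0.05 ]
jaw face top [ 0.615 -0.003  0.05 ]
stop [0.634 0.036 0.087]
```

View pics/c1.png

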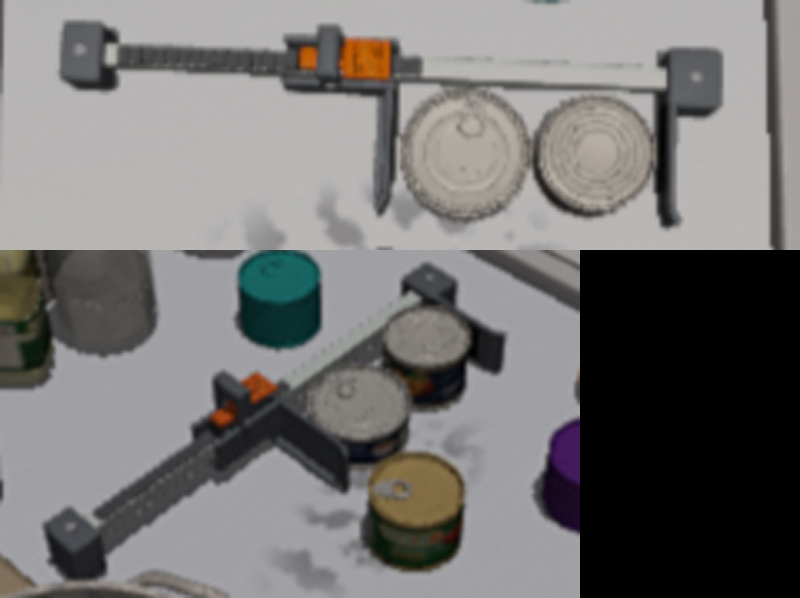

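The enlarged crop settles which tin is which. The green tin with the gold lid is the loose one, the tomato tin (top 264,253). The flat tin (290,206) and the peach tin (328,206) are in the rail. Rail yaw is about -0.03 rad, its origin about (0.630, -0.178), and the pad about (0.638, 0.016). The sizes fit: foot at rail y ≈ 0.38 and jaw ≈ 0.

```bash
cat >> h.py <<'E'
def to(x,y,z,yaw=-0.03):
    s=ctrl.get_state(); p=s['position']; r=R.from_rotvec(s['tool_rot']).as_matrix()
    d=r.T@(np.array([x,y,z])-p)*1000; y0=np.arctan2(r[1,0],r[0,0])
    print('shift',np.round(d,1),'turn',round(y0-yaw,3),'pos',np.round(p,4),'F',np.round(s['ft_force'],1),'w',round(s['grip_width'],3),'t',round(s['time'],2),'tilt',np.round(r[:,2],3))
E
python3 -m crank '[[[0,0,0,0.1,1],[0,0,0,0.1,1],[0,0,0,0.1,1],[0,0,0,0.093,1],[20,-31,0,0,1],[20,-31,0,0,1],[20,-31,0,0,1],[20,-31,0,0,1],[20,-31,0,0,1],[20,-31,0,0,1]]]' 10; python3 -c "
from h import *
to(.638,.016,.12)"
```

```text
time: 0.93
position: [0.3567, -0.4236, 0.2221]
tool_rot: [-3.141, 0.048, 0.001]
ft_force: [0.0, -0.5, 0.6]
grip_width: 0.323
grip_force: 0.0
shift [ 267.9 -447.9  102.1] turn -0.0 pos [ 0.3567 -0.4236  0.2221] F [ 0.  -0.5  0.6] w 0.323 t 0.93 tilt [-0.001  0.    -1.   ]
```

```bash
python3 -m crank '[[[19,-32,4,0,1],[19,-32,4,0,1],[19,-32,4,0,1],[19,-32,4,0,1],[19,-32,4,0,1],[19,-32,4,0,1],[19,-32,4,0,1],[19,-32,4,0,1],[19,-32,4,0,1],[19,-32,4,0,1]]]' >/dev/null; python3 -m crank '[[[19,-32,8,0,1],[19,-32,8,0,1],[19,-32,8,0,1],[10,-20,8,0,1],[0,0,5,0,1],[0,0,0,0,1]]]' >/dev/null
python3 - <<'E'
from h import *
to(.638,.014,.09)
s=ctrl.get_state();w=snap('wrist','w1.png')
Tt=np.eye(4);Tt[:3,:3]=R.from_rotvec(s['tool_rot']).as_matrix();Tt[:3,3]=s['position']
T=Tt@np.array(w['T_tool_cam']);w['T']=T
hsv=cv2.cvtColor(np.array(w['pixels']),cv2.COLOR_RGB2HSV);m=cv2.inRange(hsv,(3,150,100),(20,255,255));n,l,st,ce=cv2.connectedComponentsWithStats(m)
for i in range(1,n):
  if st[i,4]>60:
    x,y,a,b,_=st[i];print(st[i],[np.round(ray(w,u,v,.068)[:2],3).tolist() for u,v in((x,y),(x+a,y+b),ce[i])])
print('tcp proj',proj(w,s['position']),'pad',proj(w,[.638,.016,.068]))
E
```

```text
shift [12.8 -9.7 53.3] turn 0.003 pos [0.6252 0.0046 0.1434] F [-1.  -0.2 -0.2] w 0.0 t 2.27 tilt [-0.004  0.001 -1.   ]
[ 233  181   48   37 1648] [[0.654, 0.03], [0.627, -0.001], [0.642, 0.015]]
[196 185  13  20 233] [[0.652, 0.055], [0.638, 0.047], [0.645, 0.051]]
[ 493  347   51   28 1007] [[0.521, -0.159], [0.494, -0.203], [0.507, -0.183]]
tcp proj (np.float64(273.0635657673102), np.float64(269.56666631370933)) pad (np.float64(255.71597460526323), np.float64(203.71356605124177))
```

View pics/w1.png

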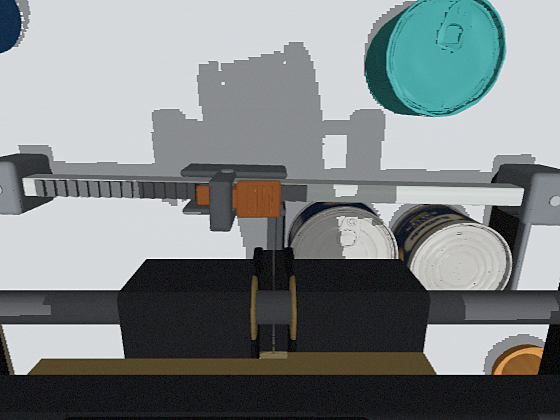

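Wrist view: pad at (233–281, 181–218), centre ≈ (0.641, 0.015), width and depth as stated. The stop is left of it at (221,200).

```bash
python3 -m crank '[[[7,-5,13,0,1],[8,-4,20,0,1],[0,0,20,0,1],[0,0,10,0,1],[0,0,0,0,1],[0,0,0,0,1]]]' >/dev/null; python3 -c "
from h import *
to(.640,.013,.0615)"
```

```text
shift [-1.2 -3.5 21.2] turn -0.002 pos [0.6411 0.0095 0.0827] F [ 0.5 -0.5  0.4] w 0.007 t 2.82 tilt [-0.001 -0.001 -1.   ]
```

```bash
python3 -m crank '[[[0,-3,8,0,1],[0,0,5,0,1],[0,0,3,0,1],[0,0,3,0,1],[0,0,2,0,1],[0,0,0,0,1],[0,0,0,0,1],[0,0,0,0,1]]]' ; python3 -c "
from h import *
to(.640,.013,.0615)"
```

```text
time: 3.48
position: [0.6418, 0.0131, 0.0635]
tool_rot: [3.139, -0.048, 0.001]
ft_force: [-3.7, -2.0, 9.5]
grip_width: 0.004
grip_force: 4.9
shift [-1.8  0.1  2. ] turn -0.001 pos [0.6418 0.0131 0.0635] F [-3.7 -2.   9.5] w 0.004 t 3.48 tilt [ 0.    -0.002 -1.   ]
```

```bash
python3 -m crank '[[[0,0,1.5,0,1],[0,0,1,0,1],[0,0,0,0,1],[0,0,0,0,1],[0,0,0,0,1]]]' ; python3 -c "
from h import *
to(.640,.013,.0615)"
```

```text
time: 3.9
position: [0.642, 0.0134, 0.063]
tool_rot: [3.139, -0.048, 0.002]
ft_force: [-8.1, -3.1, 20.9]
grip_width: 0.005
grip_force: 9.5
shift [-2.   0.5  1.5] turn -0.001 pos [0.642  0.0134 0.063 ] F [-8.1 -3.1 20.9] w 0.005 t 3.9 tilt [ 0.001 -0.002 -1.   ]
```

```bash
python3 -m crank '[[[-1,-2,0,0,1],[-1,-2,0,0,1],[0,-3,0,0,1],[0,-3,0,0,1],[0,-3,0,0,1],[0,-3,0,0,1],[0,-3,0,0,1],[0,0,0,0,1]]]' ; python3 -c "
from h import *
to(.640,.013,.0615)"
```

```text
time: 4.57
position: [0.6427, 0.0333, 0.0632]
tool_rot: [3.14, -0.047, 0.009]
ft_force: [-2.9, -1.4, 15.3]
grip_width: 0.006
grip_force: 7.3
shift [-2.1 20.3  1.7] turn -0.0 pos [0.6427 0.0333 0.0632] F [-2.9 -1.4 15.3] w 0.006 t 4.57 tilt [ 0.006 -0.001 -1.   ]
```

```bash
cat >> h.py <<'E'
def pad():
    t=get_image('top');s=get_image('scene')
    cv2.imwrite('pics/pp.png',np.hstack([cv2.resize(np.array(t['pixels'])[140:240,200:320,::-1],(400,333)),cv2.resize(np.array(s['pixels'])[160:280,200:320,::-1],(333,333))]))
E
python3 -c "
from h import *
pad()"
```

```text
(no output)
```

View pics/pp.png

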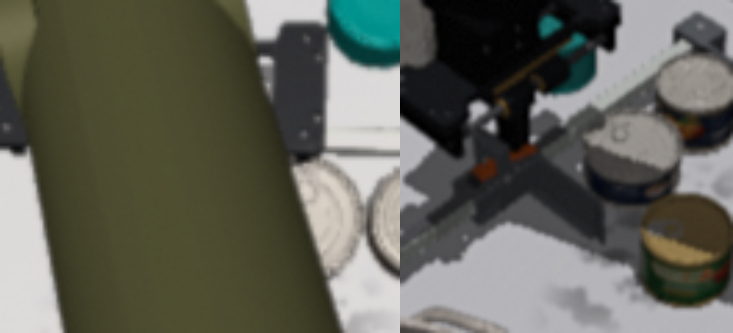

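The scene view shows the jaw moved away from the flat tin with the tip on the pad, so I carry on outward.

```bash
python3 -m crank '[[[0,-5,0,0,1],[0,-5,0,0,1],[0,-5,0,0,1],[0,-5,0,0,1],[0,-5,0,0,1],[0,-5,0,0,1],[0,-5,0,0,1],[0,-5,0,0,1],[0,-5,0,0,1],[0,-5,0,0,1]]]' ; python3 -m crank '[[[0,-5,0,0,1],[0,-5,0,0,1],[0,-5,0,0,1],[0,-5,0,0,1],[0,-5,0,0,1],[0,-5,0,0,1],[0,-5,0,0,1],[0,-3,0,0,1],[0,-2,0,0,1],[0,0,0,0,1]]]'
```

```text
time: 5.5
position: [0.6449, 0.0824, 0.0633]
tool_rot: [3.14, -0.049, 0.011]
ft_force: [-0.8, -1.9, 13.4]
grip_width: 0.005
grip_force: 7.1
time: 6.33
position: [0.6468, 0.1233, 0.0633]
tool_rot: [-3.141, 0.048, -0.014]
ft_force: [1.8, -1.0, 13.3]
grip_width: 0.008
grip_force: 6.1
```

```bash
python3 -m crank '[[[0,-3,0,0,1],[0,-3,0,0,1],[0,-2,0,0,1],[0,-2,0,0,1],[0,0,0,0,1],[0,0,0,0,1]]]' ; python3 -m crank '[[[0,-2,0,0,1],[0,-2,0,0,1],[0,0,0,0,1],[0,0,0,0,1]]]'
```

```text
time: 6.83
position: [0.647, 0.1272, 0.0632]
tool_rot: [3.134, -0.053, 0.011]
ft_force: [-2.4, -9.5, 15.8]
grip_width: 0.007
grip_force: 9.1
time: 7.17
position: [0.6471, 0.1274, 0.0633]
tool_rot: [3.129, -0.057, 0.009]
ft_force: [-3.4, -14.7, 18.7]
grip_width: 0.001
grip_force: 11.0
```

```bash
python3 -m crank '[[[0,4,0,0,1],[0,2,-3,0,1],[0,0,-10,0,1],[0,0,-25,0,1],[0,0,-35,0,1],[-20,5,-15,0,1],[-35,8,0,0,-0.26],[-35,8,0,0,-0.26],[-35,8,0,0,-0.26],[-35,8,0,0,-0.26]]]' >/dev/null;  python3 -m crank '[[[-30,15,0,0,-0.26],[-20,30,0,0,-0.26],[0,30,0,0,-0.26],[0,0,0,0,-0.26]]]' >/dev/null
python3 - <<'E'
from h import *
to(.430,.0,.018)
im=snap('top','top2.png')
E
```

```text
shift [  2.4  19.4 129.2] turn -0.006 pos [0.4283 0.02   0.1471] F [-0.2 -0.6 -0.5] w 0.527 t 8.33 tilt [-0.    -0.004 -1.   ]
```

View pics/top2.png

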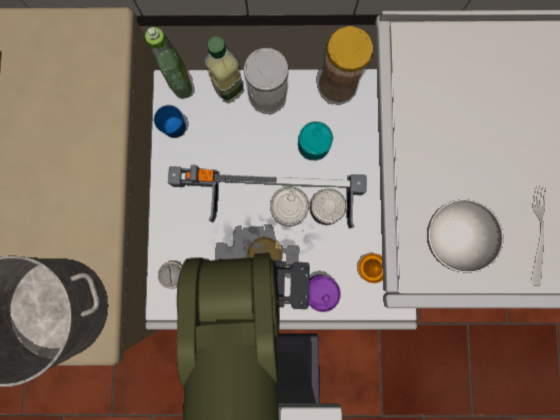

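Top view: the jaw now stands at column 214 (about 113 mm out), at the far end by the foot, and the tins haven't moved.

```bash
python3 -m crank '[[[0,9,0,0,-0.26],[0,8,0,0,-0.26],[0,0,30,0,-0.26],[0,0,30,0,-0.26],[0,0,30,0,-0.26],[0,0,20,0,-0.26],[0,0,12,0,-0.26],[0,0,6,0,-0.26],[0,0,0,0,-0.26],[0,0,0,0,-0.26]]]' ; python3 -c "
from h import *
to(.430,.002,.018)"
```

```text
time: 9.22
position: [0.4298, 0.0089, 0.0193]
tool_rot: [-3.141, 0.046, 0.0]
ft_force: [-0.4, -0.4, -0.7]
grip_width: 0.628
grip_force: 0.0
shift [0.4 6.9 1.3] turn 0.001 pos [0.4298 0.0089 0.0193] F [-0.4 -0.4 -0.7] w 0.628 t 9.22 tilt [-0.  0. -1.]
```

```bash
python3 -m crank '[[[3,4,0,0,-0.26],[6,0,0,0,-0.26],[6,-1,0,0,-0.26],[6,-3,0,0,-0.26],[8,-4,0,0,-0.26],[8,-4,0,0,-0.26],[8,-4,0,0,-0.26],[8,-4,0,0,-0.26],[8,-4,0,0,-0.26],[8,-4,0,0,-0.26]]]'; python3 -c "
from h import *
to(.5555,.053,.018); snap('scene','s3.png'); snap('top','t3.png')
a=cv2.imread('pics/s3.png')[140:300,140:360];b=cv2.imread('pics/t3.png')[150:300,150:400];cv2.imwrite('pics/c3.png',np.vstack([cv2.resize(a,(412,300)),cv2.resize(b,(412,247))]))"
```

```text
time: 10.05
position: [0.4999, 0.031, 0.019]
tool_rot: [-3.141, 0.047, 0.0]
ft_force: [-1.6, -0.7, 1.6]
grip_width: 0.629
grip_force: 1.5
shift [ 55.  -23.6   0.9] turn 0.0 pos [0.4999 0.031  0.019 ] F [-1.6 -0.7  1.6] w 0.629 t 10.05 tilt [-0.  0. -1.]
```

View pics/c3.png

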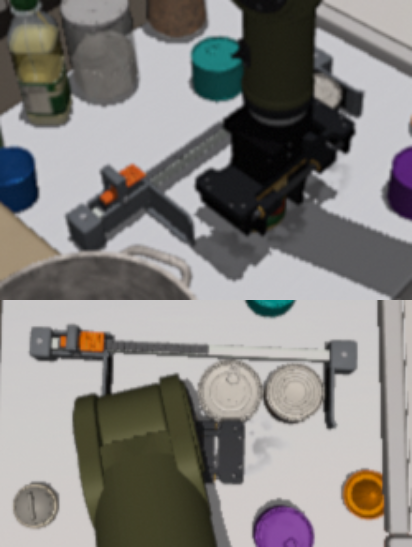

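The scene shows the green tin between the fingers, with the path to the gap clear.

```bash
python3 -m crank '[[[7,-3,0,0,-0.26],[7,-3,0,0,-0.26],[7,-3,0,0,-0.26],[7,-3,0,0,-0.26],[7,-3,0,0,-0.26],[7,-3,0,0,-0.26],[5,-2,0,0,-0.26],[0,0,0,0,-0.26]]]'; python3 -m crank '[[[3,0,0,0,-0.26],[3,0,0,0,-0.26],[0,0,0,0,-0.26],[0,0,0,0,-0.26]]]'
```

```text
time: 10.82
position: [0.5482, 0.0499, 0.0192]
tool_rot: [-3.14, 0.047, -0.002]
ft_force: [-0.9, 0.9, 0.1]
grip_width: 0.631
grip_force: 0.0
time: 11.15
position: [0.5529, 0.0488, 0.0191]
tool_rot: [-3.141, 0.048, -0.001]
ft_force: [0.0, 0.1, -0.8]
grip_width: 0.629
grip_force: 0.1
```

```bash
python3 -m crank '[[[3,0,0,0,-0.26],[2,0,0,0,-0.26],[0,0,0,0,-0.26]]]'; python3 -m crank '[[[2,0,0,0,-0.26],[2,0,0,0,-0.26],[0,0,0,0,-0.26]]]'
```

```text
time: 11.4
position: [0.558, 0.0485, 0.019]
tool_rot: [3.141, -0.048, 0.0]
ft_force: [0.3, -0.0, 0.3]
grip_width: 0.632
grip_force: 0.4
time: 11.65
position: [0.5616, 0.0485, 0.0189]
tool_rot: [3.141, -0.048, -0.001]
ft_force: [-1.7, -0.5, 1.3]
grip_width: 0.63
grip_force: 1.1
```

```bash
python3 -m crank '[[[2,0,0,0,-0.26],[0,0,0,0,-0.26]]]'; python3 -m crank '[[[-5,0,0,0,-0.26],[-15,0,0,0,-0.26],[-25,0,0,0,-0.26],[-25,0,0,0,-0.26],[-25,0,-20,0,-0.26],[0,-20,-35,0,1],[0,-30,-35,0,1],[0,-30,-15,0,1],[0,-30,0,0,1],[0,0,0,0,1]]]'>/dev/null
python3 - <<'E'
from h import *
to(.57,.135,.022)
s=ctrl.get_state();w=snap('wrist','w4.png')
Tt=np.eye(4);Tt[:3,:3]=R.from_rotvec(s['tool_rot']).as_matrix();Tt[:3,3]=s['position']
w['T']=Tt@np.array(w['T_tool_cam'])
im=snap('top','t4.png')
for n,i in(('w',w),('t',im)):
  hsv=cv2.cvtColor(np.array(i['pixels']),cv2.COLOR_RGB2HSV);m=cv2.inRange(hsv,(16,70,80),(32,255,255));k,l,st,ce=cv2.connectedComponentsWithStats(m)
  for j in range(1,k):
    if st[j,4]>150:
      x,y,a,b,_=st[j];print(n,st[j],np.round(ray(i,x+a/2,y+b/2,.058)[:2],3))
a=cv2.imread('pics/w4.png');b=cv2.imread('pics/t4.png')[150:300,150:400];cv2.imwrite('pics/c4.png',np.hstack([cv2.resize(a,(440,330)),cv2.resize(b,(350,330))]))
E
```

```text
time: 11.82
position: [0.5619, 0.0485, 0.0187]
tool_rot: [3.141, -0.047, -0.006]
ft_force: [-5.9, -0.3, 4.0]
grip_width: 0.631
grip_force: 3.9
shift [ 97.   29.3 101.7] turn 0.008 pos [0.473  0.166  0.1232] F [-0.1  0.3 -0.6] w 0.334 t 12.65 tilt [ 0.007  0.005 -1.   ]
w [ 411    0  138   84 8403] [0.582 0.046]
w [185 276  12  64 314] [0.415 0.225]
w [352 276  10  64 318] [0.412 0.109]
w [  99  352  408   23 6277] [0.367 0.147]
t [    0     8   133   251 29089] [0.739 0.437]
t [ 327   26   47   47 1701] [ 0.928 -0.185]
t [207  56  33  34 704] [0.875 0.096]
t [228 181  35  35 865] [0.595 0.045]
t [ 62 241  49  36 920] [0.467 0.379]
t [359 254  24  28 529] [ 0.448 -0.218]
t [116 265  24  28 383] [0.426 0.29 ]
t [ 47 299  22  31 356] [0.353 0.432]
```

View pics/c4.png

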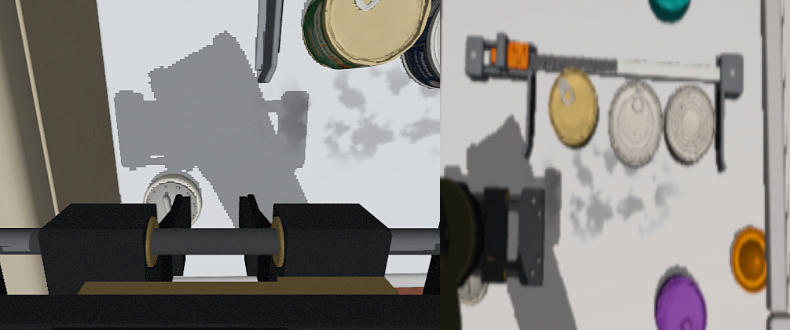

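The tomato tin stands at (0.595, 0.045), back at the bar beside the flat tin. Now I move behind the jaw.

```bash
python3 -m crank '[[[25,3,0,0,1],[30,3,0,0,1],[30,3,0,0,1],[16,3,0,0,1],[0,0,0,0,1],[0,0,0,0,1]]]'>/dev/null
python3 - <<'E'
from h import *
to(.575,.152,.022)
s=ctrl.get_state();w=snap('wrist','w5.png')
Tt=np.eye(4);Tt[:3,:3]=R.from_rotvec(s['tool_rot']).as_matrix();Tt[:3,3]=s['position']
w['T']=Tt@np.array(w['T_tool_cam']); print('tcp ground',proj(w,[.575,.152,0]),'jaw out',proj(w,[.575,.118,.05]))
E
```

```text
shift [  2.2 -10.6  97.5] turn -0.003 pos [0.5727 0.1416 0.1195] F [ 0.1 -0.2 -0.6] w 0.005 t 13.25 tilt [-0.002 -0.    -1.   ]
tcp ground (np.float64(259.9237727047499), np.float64(202.20291855251833)) jaw out (np.float64(308.45068134387725), np.float64(219.91659737656494))
```

View pics/w5.png

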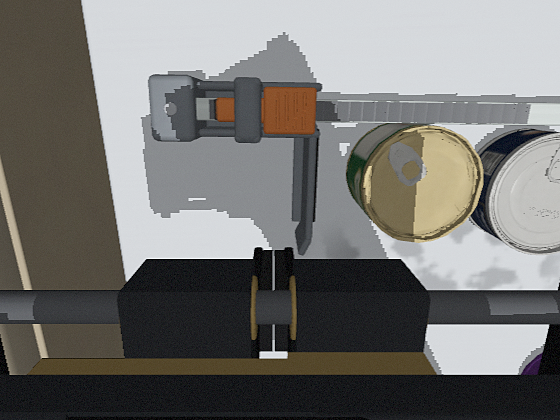

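The wrist view shows the jaw cheek at column ~305, rows 135–250 (outer face y ≈ 0.12), and free worktop to its left. I'll lower there and push.

```bash
python3 -m crank '[[[2,-10,0,0,1],[0,0,25,0,1],[0,0,30,0,1],[0,0,25,0,1],[0,0,12,0,1],[0,0,5,0,1],[0,0,0,0,1]]]'; python3 -m crank '[[[0,4,0,0,1],[0,4,0,0,1],[0,4,0,0,1],[0,4,0,0,1],[0,4,0,0,1],[0,4,0,0,1],[0,0,0,0,1]]]'
```

```text
time: 13.88
position: [0.5739, 0.1538, 0.0231]
tool_rot: [3.141, -0.046, -0.002]
ft_force: [0.3, -0.2, 0.1]
grip_width: 0.002
grip_force: 0.0
time: 14.47
position: [0.5744, 0.1295, 0.0241]
tool_rot: [-3.14, 0.048, -0.002]
ft_force: [0.4, 1.0, 1.0]
grip_width: 0.005
grip_force: 0.6
```

```bash
python3 -m crank '[[[0,4,0,0,1],[0,4,0,0,1],[0,4,0,0,1],[0,4,0,0,1],[0,4,0,0,1],[0,0,0,0,1]]]';  python3 -m crank '[[[0,4,0,0,1],[0,4,0,0,1],[0,4,0,0,1],[0,3,0,0,1],[0,0,0,0,1]]]'
```

```text
time: 14.97
position: [0.5736, 0.1109, 0.0242]
tool_rot: [-3.139, 0.046, -0.001]
ft_force: [-0.4, 3.6, 1.6]
grip_width: 0.007
grip_force: 2.1
time: 15.38
position: [0.573, 0.0965, 0.0241]
tool_rot: [-3.139, 0.046, -0.001]
ft_force: [-0.9, 5.0, 2.0]
grip_width: 0.008
grip_force: 2.7
```

```bash
python3 -m crank '[[[0,3,0,0,1],[0,3,0,0,1],[0,3,0,0,1],[0,0,0,0,1]]]';  python3 -m crank '[[[0,3,0,0,1],[0,3,0,0,1],[0,0,0,0,1]]]'; python3 -m crank '[[[0,2,0,0,1],[0,2,0,0,1],[0,0,0,0,1]]]'
```

```text
time: 15.72
position: [0.5725, 0.0877, 0.0241]
tool_rot: [-3.138, 0.045, 0.0]
ft_force: [-0.4, 6.6, 3.4]
grip_width: 0.007
grip_force: 3.0
time: 15.97
position: [0.5722, 0.0825, 0.0241]
tool_rot: [-3.138, 0.045, 0.0]
ft_force: [-1.0, 6.5, 2.4]
grip_width: 0.006
grip_force: 3.6
time: 16.22
position: [0.5721, 0.0797, 0.0242]
tool_rot: [-3.136, 0.043, -0.0]
ft_force: [-0.9, 8.5, 2.6]
grip_width: -0.001
grip_force: 4.5
```

```bash
python3 -m crank '[[[0,2,0,0,1],[0,2,0,0,1],[0,0,0,0,1],[0,0,0,0,1]]]'; python3 -m crank '[[[0,2,0,0,1],[0,2,0,0,1],[0,0,0,0,1],[0,0,0,0,1]]]'
```

```text
time: 16.55
position: [0.572, 0.0763, 0.0242]
tool_rot: [-3.136, 0.043, -0.0]
ft_force: [-2.3, 9.1, 2.1]
grip_width: 0.004
grip_force: 4.9
time: 16.88
position: [0.5719, 0.0762, 0.0243]
tool_rot: [-3.131, 0.039, -0.002]
ft_force: [0.3, 16.2, 0.5]
grip_width: 0.006
grip_force: 7.8
```

Stopped firm and snug. I'll retreat and check.

```bash
python3 -m crank '[[[0,-6,0,0,1],[0,-8,0,0,1],[0,-12,0,0,1],[0,0,-30,0,1],[0,0,-35,0,1],[-35,0,-20,0,1],[-35,-15,0,0,1],[-35,-20,0,0,1],[0,-20,0,0,1],[0,0,0,0,1]]]'
python3 - <<'E'
from h import *
im=snap('top','t6.png');s=snap('scene','s6.png')
for n,u,v,z in [('fixed cheek inner',348,200,.05)]: print(n,np.round(ray(im,u,v,z),3))
b=cv2.imread('pics/t6.png')[150:300,150:400];a=cv2.imread('pics/s6.png')[140:290,140:390];cv2.imwrite('pics/c6.png',np.vstack([cv2.resize(a,(500,300)),cv2.resize(b,(500,300))]))
E
```

```text
time: 17.72
position: [0.4676, 0.1551, 0.109]
tool_rot: [3.141, -0.039, 0.002]
ft_force: [0.1, 0.1, -0.5]
grip_width: 0.005
grip_force: 0.0
fixed cheek inner [ 0.593 -0.174  0.05 ]
```

View pics/c6.png

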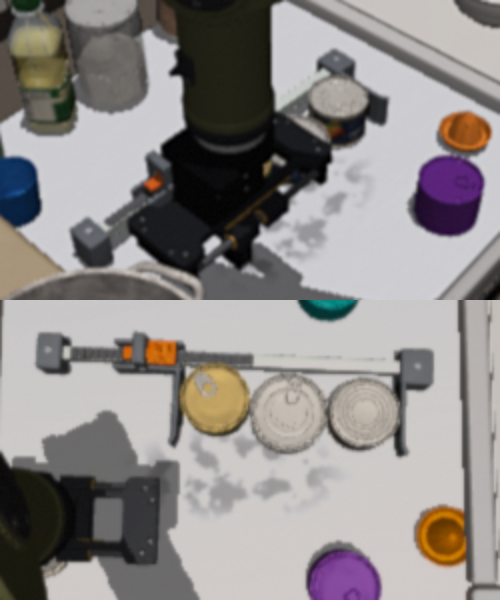

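The three tins stand snug in a row at the bar, between fixed cheek and jaw. The flat tin is about 54 mm from the bar line and the peach tin about 50 mm; the timer and squeezer are untouched.

```bash
python3 -c "
from h import *
print(job.close_job())"
```

```text
the job is handed in; nothing more can be done
None
```

I handed the job in at about 18 s: the jaw was released and pushed to the far end, the tomato tin was pushed in against the bar, and the jaw was pushed up until the three tins stood snug. The last pictures show the tins in line at the bar; the hand-in gave no verdict.

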